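Latch the cutlery caddy into the drying rack's bay

TASK

Put the grey cutlery caddy back into the bay of the green drying rack: set it down gently at the open mouth of the bay, then slide it in so that its own front edge lifts the hinged catch, and press it against the sprung back plate just far enough for the catch to drop behind it. Do not ram it, do not touch the catch or its steel fittings with the gripper, and let go with the caddy held in by the catch. Leave everything else where it stands.

Things in the scene. Friction and masses are not known exactly. Their poses are not given: they have to be found in the camera images.
- caddy: Loose grey plastic cutlery caddy, 0.25-0.5 kg. Origin: centre of underside, z up. Solid foot 100 (x) x 110 (y) x 24 high; on it an open box 96 x 70, rim at z = 46; across its middle an upright plate to grip, 12 thick (x), 60 wide (y), top at z = 88: take it from above, closing along the caddy's x. The foot juts 20 beyond the box at both y sides. Ends alike: either may lead. Sizes in mm.
- rack: (mm) Green drying rack, fixed; place and yaw vary. Origin on the table under the bay; x runs along the bay from its open mouth inwards, z up. Bay floor: top at z = 8, from x = -175 to 158, 170 wide. The caddy goes in along +x, its own x axis along the bay's. A wire frame 94 high with saucers up to 163 high stands beyond x = 180.
- bay_mouth (a point): Point on the bay floor, 120 before the rack's origin (rack x = -120, y = 0, z = 8); axes as the rack's. A caddy set down with its underside centred here stands free before the guides and the catch.
- bay_guides (a point): Point on the bay floor at rack x = 0, y = 0, z = 8. The guides are flared from x = -62 (131 apart) to x = -20, then straight, 116 apart, to x = 150; 14 high on the -y side, 33 on the +y side, where a lip from x = 20 reaches over the foot to y = 44 (4 clear above it), so the caddy can be slid in but not set in from above.
- gate: (mm) Steel bar fixed along the rack's -y side; origin and axes as the rack's. A carriage clamped on it holds both the catch and the back plate. Its setting along x varies by up to 15 either way and is not reported: feel for it. x values of plate and catch are for the middle setting. Fittings: a post 64 high at x = -35 and a bar along y = -78, a crossbar 28 high behind the back plate.
- plate_nominal (a point): Face of the sprung back plate (70 wide, 18 high) at the middle setting: rack x = 126, z = 22. Spring: 3 N at first touch plus 0.9 N per mm, rigid after 9. The catch drops when it is pushed in some 7 (9.5 N, besides 1 to 7 N drag of floor and catch). The caddy then springs back up to 4 and rests on the catch, its centre near x = 79. Over 20 N between caddy and gate is ramming.
- catch (a joint): Hinge of the gravity catch, rad: 0 hanging, growing as the nose lifts (about 0.3 with the caddy's foot under it). Sloping steel bar 70 long, 12 wide, 0.16 kg, at rack y = -48, hinged at x = -35, z = 50, slanting down into the bay to its nose at x = 27, z = 13 to 22. The caddy's front edge meets its underside when the caddy's centre is near x = -57 (middle setting).
- mug: Bystander: blue ceramic mug, 80 wide, 90 high; origin at the centre of its underside.
- plate: Bystander: white melamine plate, 200 wide, 20 high; origin at the centre of its underside.
- colander: Bystander: steel colander, 180 wide, 75 high; origin at the centre of its underside.
- soap: Bystander: white dish-soap bottle, 60 wide, 170 high; origin at the centre of its underside.
- brush: Bystander: dish brush 180 long, lying along its x; origin at its underside.
Things that resemble listed ones, but are neither listed nor needed, are in the scene too. What is shaped like the caddy but yellow is not meant.

How it is judged:
On the way, in this order (a step that is already met when the one before it is completed fails the run):
1. the caddy stands on the bay floor at the mouth, before the catch (x of caddy in the frame of rack between -0.175 and -0.065 m and y of caddy in the frame of rack between -0.02 and 0.02 m and z of caddy in the frame of rack below 0.013 m), for 0.1 s.
2. the caddy, sliding in on the bay floor, lifts the catch (value of joint catch above 0.15 rad and z of caddy in the frame of rack below 0.013 m and x of caddy in the frame of rack above -0.06 m), for 0.1 s.
At the end, for the whole second after the job is handed in: The caddy stands flat on the bay floor between the guides (centre beyond x = 55 mm of the rack, within 10 mm of the bay's middle line and 0.08 rad of its direction, within 4 mm of the floor), at rest, and the catch has dropped behind it (catch within 0.06 rad of hanging at rest) (value of joint catch below 0.06 rad and x of caddy in the frame of rack above 0.055 m and y of caddy in the frame of rack between -0.01 and 0.01 m and z of caddy in the frame of rack below 0.012 m and angle between the x axis of caddy and the x axis of rack, either way round below 0.08 rad and linear speed of caddy below 0.01 m/s); the robot touches nothing.
It fails at once if caddy rammed: more than 20 N between the caddy and the gate (catch, back plate) (contact force between caddy and gate above 20 N).
It fails at once if the caddy is dropped or slammed down: more than 100 N between the caddy and the rack with its gate (contact force between caddy and rack above 100 N).
It fails at once if the robot touches the catch or the gate's fittings (contact force between any of the fingers, the arm and gate above 0.5 N).
It fails at once if a bystander is shifted by more than 30 mm (distance of any of mug, plate, colander, soap, brush from where it was at the start of the episode above 0.03 m).
It also fails if it takes over 67 s, if anything falls off the work surface, if the arm or the gripper's body presses on something with over 40 N, if the wrist force passes 120 N, or if a joint passes its speed limit or range.

ROBOT

A 6-joint arm with a two-finger parallel gripper is mounted at the origin on the work surface. World frame = base frame: x ahead of the robot, y to its left, z up, the work surface at z = 0. Lengths are in m, angles in rad, forces in N, time in s.
With the tool pointing down it reaches from about 0.25 to 0.775 m from the base axis. Payload 4 kg.
Tool frame: the origin (TCP) lies between the finger pads; the fingertips stand 14 mm ahead of it and the grasp point (between the pads) lies 5 mm behind it (tip_reach is the distance from the TCP to the fingertips, in m); z points along the fingers, y is the line along which they close (so a half turn about z gives the same grasp; the last joint's range is limited). The gripper opens to 94 mm and grips with 3 to 60 N. Pads are 16 mm wide; open, the fingers measure 119 mm over their backs; the gripper's body (75 mm by 177 mm) begins 78 mm behind the grasp point.
Start: joints at [-1.4, 0.087, 1.371, -0, 1.684, -0.103], TCP at [0.149, -0.53, 0.22] pointing down, gripper open.
Joint ranges: [-3.1, 3.1], [-0.76, 2.03], [0.27, 2.55], [-1.08, 4.22], [0.17, 2.65], [-2.57, 2.57]. Speed limits (rad/s): [2.79, 2.79, 3.14, 3.14, 3.14, 3.14].

INTERFACE

Orientations are given as [roll, pitch, yaw] about the fixed x, y, z axes, in that order (R = Rz(yaw) Ry(pitch) Rx(roll)).
In Python, from bench import * gives the robot as it stands. The module is installed in compiled form; this text tells all that it offers.
- The arm moves only by the tool servo_tool, never from a script. Its argument "targets" is a list of rows, each a list of 4 numbers: the shift along the tool's x, y, z in cm, then the turn about the tool's z in degrees. A call has 1 to 8 rows; each row is the pose to reach, as a shift and turn from the pose commanded when the call began, along the tool's axes at that moment; what a row does not reach only later rows make up. A row lasts 1/8 s, in which the tool goes at most 62.5 mm and 10.7 degrees, less where a joint would pass 70% of its speed; a pose out of reach is approached as far as the arm can. A call with a gripper value outside its range is refused whole. "claw" is the closure in counts, from 0 (fully open) to 255 (shut), set as the call begins (left out, the last holds). The fingers move at their own pace and stop on an object; the grip force is fixed at half the most. Time passes only in rows, so rows that repeat a pose let the fingers close. It gives the time, the measured TCP pose, the force, the opening and the grip force at its end, in the units of the state.
- get_obs(): the state, without advancing time (a new reading comes with each control period).
- snapshot(name): name is "scene" or "top"; returns the picture (400x640x3 uint8, blue, green, red); there is no depth.
- camera_model(name): a dict with "camera_matrix" (3x3 intrinsics, pixels), "camera_from_world" (4x4, takes a point from world to camera coordinates). Camera axes: x right, y up, looking along -z (the intrinsics and any distortion apply to the point x, -y, -z); pixel columns grow to the right and rows downward; lengths in m; the calibration is good to about 2 mm. A picture is of the moment at which its call begins. camera_model takes no time and is no camera call.
- close_job(): hands the job in; it is judged then, once.
The state is a dict: "time": time; "joint_positions": joint angles; "qvel": joint speeds; "joint_torque": joint torques, N m; "tool_pos": TCP position; "ee_rot": TCP orientation; "wrist_force": force on the tool from outside, world axes, zero at the start; "wrist_torque": the same for the moment, N m; "width": finger opening in m; "finger_force": force on a finger pad.
Only numpy, scipy, OpenCV 4.12 (cv2) and the standard library are available. Lean on these libraries where they do the work, as an engineer would, in place of code of your own. Each camera call takes 0.05 s, during which the arm holds its last target. There are 200 camera calls.

## Working session

There is one attempt and no reset: what is moved stays moved. The work goes in short steps, Python scripts to look and compute and a tool call to move; the robot and the scene stay as the last step left them, time stands still between calls to the robot, and variables do not carry over. Pictures are saved under pics/ and viewed, at most 10 in all, crops included, and the job is handed in when it is done.

Besides the shell and the picture viewer there is one more tool, called after "Request:" as name(argument=value, ...), one argument or row to a line, values as JSON. servo_tool: Moves the arm, as the interface text tells. Its arguments: {"type":"object","properties":{"targets":{"type":"array"},"claw":{"type":"number"}},"required":["targets"]}

```bash
mkdir -p pics; python3 - <<'E'
from bench import *
import cv2
o=get_obs();print(o)
for n in("scene","top"):
    im=snapshot(n);cv2.imwrite(f"pics/{n}0.png",im);m=camera_model(n);print(n,m)
E
```

```text
{'time': 0.0, 'joint_positions': array([-1.40011997e+00,  8.79362778e-02,  1.37220612e+00,  1.41298112e-06,
        1.68357368e+00, -1.03097327e-01]), 'qvel': array([-0.00011155, -0.00125115, -0.00156439,  0.00055991, -0.00069957,
        0.00117532]), 'joint_torque': array([-8.78783885e-04, -3.40170157e+01, -3.02431870e+01,  7.17225415e-02,
        3.29451088e-02, -1.52101761e-04]), 'tool_pos': array([ 0.14861428, -0.52902581,  0.21833878]), 'ee_rot': array([-3.13948065e+00, -2.19928340e-04,  2.73773608e-01]), 'wrist_force': array([-0.05673725,  0.12594739,  0.50243193]), 'wrist_torque': array([-0.0382855 , -0.01702761,  0.02512977]), 'finger_force': 0.0, 'width': 0.09415828546579452}
scene {'camera_matrix': array([[436.95546587,   0.        , 317.67132834],
       [  0.        , 436.95546587, 191.50439499],
       [  0.        ,   0.        ,   1.        ]]), 'camera_from_world': array([[ 0.8659629 ,  0.50002452,  0.00915032, -0.35199465],
       [-0.29663009,  0.49881339,  0.81436834,  0.17735579],
       [ 0.40263984, -0.70792703,  0.58027621, -1.57658422],
       [ 0.        ,  0.        ,  0.        ,  1.        ]])}
top {'camera_matrix': array([[476.82851266,   0.        , 325.81215777],
       [  0.        , 476.82851266, 194.47687133],
       [  0.        ,   0.        ,   1.        ]]), 'camera_from_world': array([[-0.00749743, -0.99996345,  0.00411056, -0.17842019],
       [ 0.98075191, -0.00655119,  0.19514807, -0.51593555],
       [-0.19511401,  0.00549455,  0.98076518, -1.05262055],
       [ 0.        ,  0.        ,  0.        ,  1.        ]])}
```

View pics/scene0.png

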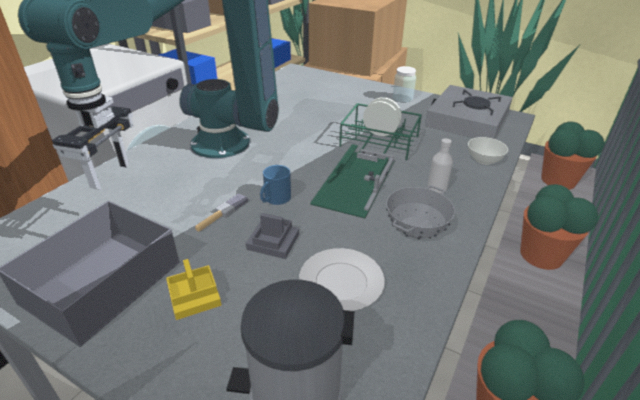

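View pics/top0.png

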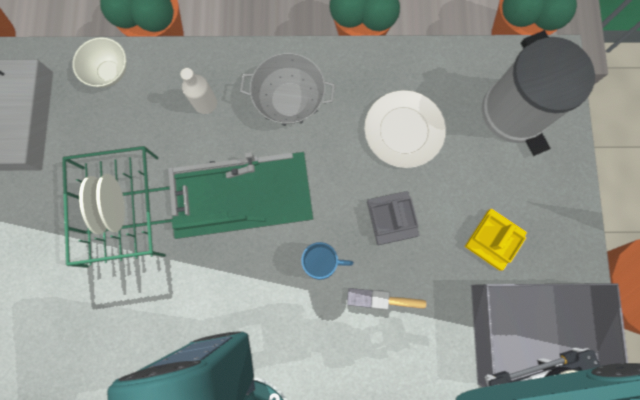

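```bash
python3 - <<'E'
import cv2,numpy as np
im=cv2.imread("pics/top0.png")
a=cv2.resize(im[142:246,160:320],None,fx=5,fy=5,interpolation=cv2.INTER_CUBIC)
b=cv2.resize(im[184:252,358:428],None,fx=8,fy=8,interpolation=cv2.INTER_CUBIC)
cv2.imwrite("pics/a.png",a);cv2.imwrite("pics/b.png",b)
E
```

```text
(no output)
```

View pics/a.png

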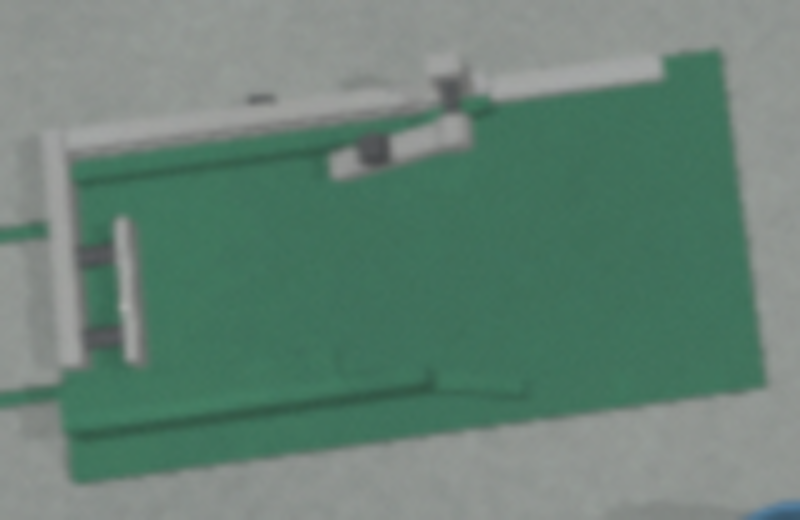

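View pics/b.png

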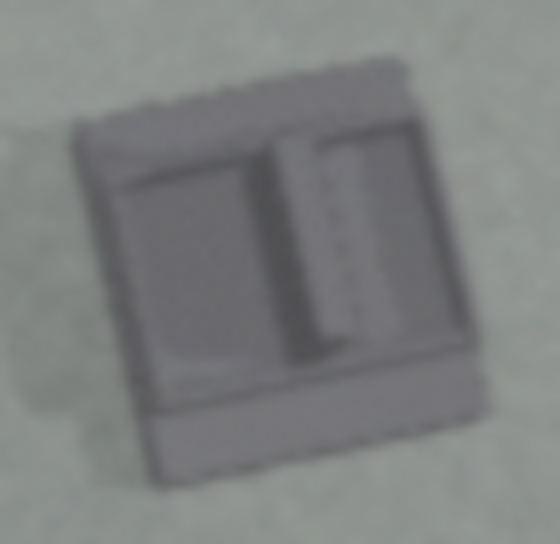

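```bash
cat >h.py <<'E'
from bench import *
import numpy as np, cv2
from scipy.optimize import least_squares
def proj(n,P):
    m=camera_model(n);T=m["camera_from_world"];c=np.atleast_2d(P)@T[:3,:3].T+T[:3,3]
    c=c*[1,-1,-1];u=c@m["camera_matrix"].T;return u[:,:2]/u[:,2:]
def place(p,L):
    c,s=np.cos(p[2]),np.sin(p[2]);L=np.atleast_2d(L).astype(float)
    return np.c_[p[0]+c*L[:,0]-s*L[:,1],p[1]+s*L[:,0]+c*L[:,1],L[:,2]+(p[3] if len(p)>3 else 0)]
def unproj(n,uv,z):
    m=camera_model(n);T=m["camera_from_world"];R=T[:3,:3];C=-R.T@T[:3,3]
    d=np.linalg.inv(m["camera_matrix"])@[uv[0],uv[1],1];d=R.T@(d*[1,-1,-1]);return C+d*(z-C[2])/d[2]
def fit(n,L,uv,p0,z=0):
    r=least_squares(lambda p:(proj(n,place([*p,z],L))-uv).ravel(),p0);return r.x,r.fun.reshape(-1,2)
E
python3 - <<'E'
from h import *
m=camera_model("top")["camera_from_world"];print("cam",-m[:3,:3].T@m[:3,3])
f=lambda a,s,o:(np.array(a)+.5)/s-.5+o
uv=f([(722,50),(766,386),(75,482)],5,[160,142])
L=np.array([(-175,-85,8),(-175,85,8),(158,85,8)])/1e3
rk,e=fit("top",L,uv,[.6,0.1,1.6]);print("rack",rk,e)
uc=f([(78,122),(157,487),(405,60),(490,415)],8,[358,184])
p0=unproj("top",uc.mean(0),.02)
best=None
for k in [0]:
    L=np.array([(50,-55,0),(50,55,0),(-50,-55,24),(-50,55,24)])/1e3
    cd,e=fit("top",L,uc,[p0[0],p0[1],1.6]);print("caddy",cd,e)
# gate in rack frame
def rf(P):
    d=P[:2]-rk[:2];c,s=np.cos(rk[2]),np.sin(rk[2]);return np.array([c*d[0]+s*d[1],-s*d[0]+c*d[1]])*1e3
for nm,px,z in [("plate top -y",(128,218),.031),("plate top +y",(141,362),.031),("nose end -y",(330,152),.022),("nose end +y",(335,181),.022),("post",(449,57),.064)]:
    print(nm,rf(unproj("top",f(px,5,[160,142]),z)))
for x in(-120,0,80,100):print(x,place([*rk],[x/1e3,0,0]),np.hypot(*place([*rk],[x/1e3,0,0])[0,:2]))
np.save("rk.npy",rk);np.save("cd.npy",cd)
for n in("top","scene"):
    im=cv2.imread(f"pics/{n}0.png");im=cv2.resize(im,None,fx=2,fy=2,interpolation=cv2.INTER_CUBIC)
    def dr(p,L,c):
        q=proj(n,place(p,np.array(L)/1e3));cv2.polylines(im,[np.int32((q*2+.5)*8)],True,c,1,cv2.LINE_AA,3)
    dr(rk,[(-175,-85,8),(-175,85,8),(158,85,8),(158,-85,8)],(0,0,255))
    dr(rk,[(-20,58,8),(150,58,8),(150,-58,8),(-20,-58,8)],(0,255,255))
    for z in(0,24):dr(cd,[(-50,-55,z),(-50,55,z),(50,55,z),(50,-55,z)],(0,0,255))
    dr(cd,[(-6,-30,88),(-6,30,88),(6,30,88),(6,-30,88)],(0,255,255))
    cv2.imwrite(f"pics/{n}1.png",im[250:520,280:880] if n=="top" else im[230:560,420:860])
a=cv2.imread("pics/top1.png");b=cv2.imread("pics/scene1.png")
b=cv2.copyMakeBorder(b,0,0,0,160,0);cv2.imwrite("pics/c1.png",np.vstack([a,b]))
E
```

```text
cam [ 0.29928607 -0.17600999  1.13379082]
rack [0.52517185 0.03210547 1.70155111] [[ 0.26683269 -0.59897796]
 [ 0.67840534  0.26630096]
 [-0.92777868  0.24229719]]
caddy [ 0.46615337 -0.34077097  1.74935411] [[-0.37202169  0.84380186]
 [-0.92010802 -0.05538002]
 [ 0.80970355 -0.87842462]
 [ 0.46899997  0.07823428]]
plate top -y [114.62508005 -33.31741483]
plate top +y [114.18538335  36.26778856]
nose end -y [ 18.54563572 -54.73349843]
nose end +y [ 17.56649509 -40.18371785]
post [-48.05609616 -80.92599316]
-120 [[ 0.54081775 -0.08687019  0.        ]] 0.547750190946241
0 [[0.52517185 0.03210547 0.        ]] 0.5261522923239694
80 [[0.51474125 0.11142257 0.        ]] 0.5266626466805077
100 [[0.5121336  0.13125184 0.        ]] 0.5286850391123288
```

View pics/c1.png

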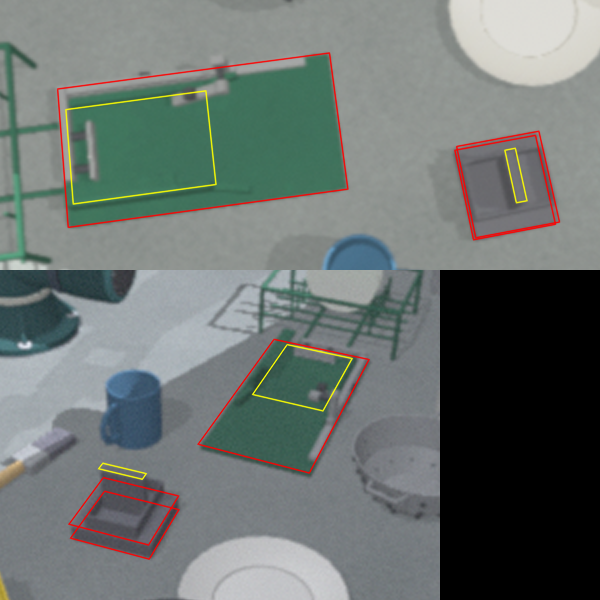

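```bash
cat >ov.py <<'E'
from h import *
def ov(n,im,p,box,s,fn=None):
    x0,y0,x1,y1=box
    c=cv2.resize(im[y0:y1,x0:x1],None,fx=s,fy=s,interpolation=cv2.INTER_CUBIC)
    c=cv2.convertScaleAbs(c,alpha=1.6)
    def dr(L,col):
        q=(proj(n,place(p,np.array(L)/1e3))+.5-[x0,y0])*s-.5
        cv2.polylines(c,[np.int32(q*8)],True,col,1,cv2.LINE_AA,3)
    for z in(0,24):dr([(-50,-55,z),(-50,55,z),(50,55,z),(50,-55,z)],(0,0,255))
    dr([(-48,-35,46),(-48,35,46),(48,35,46),(48,-35,46)],(255,255,0))
    dr([(-6,-30,88),(-6,30,88),(6,30,88),(6,-30,88)],(0,255,255))
    return c
E
python3 - <<'E'
from ov import *
cd=np.load("cd.npy")
a=ov("top",cv2.imread("pics/top0.png"),cd,(360,186,424,250),6)
b=ov("scene",cv2.imread("pics/scene0.png"),cd,(240,204,304,268),6)
cv2.imwrite("pics/d.png",np.hstack([a,b]))
E
```

```text
(no output)
```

View pics/d.png

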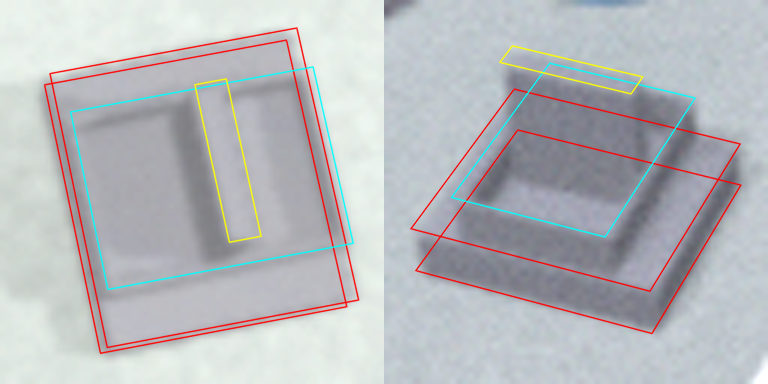

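```bash
cat >go.py <<'E'
from h import *
import sys
o=get_obs();p=o["tool_pos"];y=o["ee_rot"][2]
def to(x,yy,z,yaw):
    c,s=np.cos(y),np.sin(y);d=np.array([x,yy,z])-p
    t=-(yaw-y);t=(t+np.pi)%(2*np.pi)-np.pi
    return np.round([100*(c*d[0]+s*d[1]),100*(s*d[0]-c*d[1]),-100*d[2],np.degrees(t)],2)
if __name__=="__main__":
    print("t",o["time"],p.round(4),o["ee_rot"].round(4),o["wrist_force"].round(2),o["width"],o["finger_force"])
    print(to(*map(float,sys.argv[1:5])))
E
python3 go.py .465 -.339 .15 .178; python3 go.py .465 -.339 .069 .178
```

```text
t 0.1 [ 0.1486 -0.5291  0.2184] [-3.1396e+00 -2.0000e-04  2.7380e-01] [ 0.8   0.01 -0.54] 0.09383512041648519 0.0
[35.6  -9.74  6.84  5.49]
t 0.1 [ 0.1486 -0.5291  0.2184] [-3.1396e+00 -2.0000e-04  2.7380e-01] [ 0.8   0.01 -0.54] 0.09383512041648519 0.0
[35.6  -9.74 14.94  5.49]
```

Request:
servo_tool(
  targets=[
    [4, -1, 0, 0.5],
    [9, -2.4, 0, 1.5],
    [14, -3.8, 0, 2.5],
    [19, -5.2, 0, 3.5],
    [24, -6.6, 0, 4.5],
    [29, -8, 0, 5.5],
    [33, -9.1, 0, 5.5],
    [35.6, -9.74, 0, 5.5],
  ],
)

```text
time: 1.1
tool_pos: [0.4665, -0.3379, 0.2187]
ee_rot: [-3.141, 0.001, 0.18]
wrist_force: [0.6, -0.2, 0.2]
width: 0.0939
finger_force: 0.0
```

Request:
servo_tool(
  targets=[
    [0, 0, 3, 0],
    [0, 0, 6, 0],
    [0, 0, 8, 0],
    [0, 0, 8, 0],
    [0, 0, 8, 0],
  ],
)

```text
time: 1.72
tool_pos: [0.4654, -0.3398, 0.1402]
ee_rot: [3.141, -0.001, 0.178]
wrist_force: [0.1, 0.5, -0.6]
width: 0.0942
finger_force: 0.0
```

```bash
python3 go.py .465 -.339 .069 .178
```

```text
t 1.725 [ 0.4654 -0.3398  0.1402] [ 3.1408e+00 -6.0000e-04  1.7780e-01] [ 0.11  0.53 -0.62] 0.09415801707981579 0.0
[-0.03 -0.08  7.12 -0.01]
```

Request:
servo_tool(
  targets=[
    [0, 0, 2.5, 0],
    [0, -0.05, 5, 0],
    [0, -0.05, 6.5, 0],
    [0, -0.05, 7.1, 0],
    [0, -0.05, 7.1, 0],
  ],
)

```text
time: 2.35
tool_pos: [0.4653, -0.3393, 0.069]
ee_rot: [3.141, -0.0, 0.178]
wrist_force: [0.2, -0.3, -1.2]
width: 0.0938
finger_force: 0.0
```

Request:
servo_tool(
  targets=[
    [0, 0, 0, 0],
    [0, 0, 0, 0],
    [0, 0, 0, 0],
    [0, 0, 0, 0],
    [0, 0, 0, 0],
    [0, 0, 0, 0],
    [0, 0, 0, 0],
    [0, 0, 0, 0],
  ],
  claw=255,
)

```text
time: 3.35
tool_pos: [0.465, -0.339, 0.0685]
ee_rot: [3.142, 0.0, 0.178]
wrist_force: [0.6, -0.0, -0.3]
width: 0.0172
finger_force: 0.0
```

Request:
servo_tool(
  targets=[
    [0, 0, -0.5, 0],
    [0, 0, -2, 0],
    [0, 0, -4, 0],
    [0, 0, -4, 0],
    [0, 0, -4, 0],
  ],
)

```text
time: 3.98
tool_pos: [0.4647, -0.3387, 0.108]
ee_rot: [-3.141, 0.001, 0.178]
wrist_force: [-0.5, 0.3, -4.6]
width: 0.0116
finger_force: 30.0
```

```bash
python3 - <<'E'
from ov import *
o=get_obs();p=o["tool_pos"];print(o)
# expected caddy pose: centre at tcp, base z = tcp z - 0.070
for n in("top","scene"):cv2.imwrite(f"pics/{n}2.png",snapshot(n))
cd=[p[0],p[1],o["ee_rot"][2]+np.pi/2,p[2]-.070]
out=[]
for n in("top","scene"):
    c=proj(n,[p[0],p[1],.06])[0].astype(int)
    out.append(ov(n,cv2.imread(f"pics/{n}2.png"),cd,(c[0]-32,c[1]-35,c[0]+32,c[1]+35),6))
cv2.imwrite("pics/e.png",np.hstack(out))
E
```

```text
{'time': 3.975, 'joint_positions': array([-7.28394306e-01,  1.90361083e-01,  1.47789196e+00, -4.96623776e-05,
        1.47428589e+00,  6.64532351e-01]), 'qvel': array([-4.16924850e-04,  1.22864233e-02,  1.57647277e-02, -8.40436221e-04,
        1.06788419e-03,  5.31823247e-05]), 'joint_torque': array([-1.62175453e-03, -4.05367541e+01, -3.19988573e+01,  7.53628020e-02,
       -9.15191858e-02,  3.17227505e-04]), 'tool_pos': array([ 0.4647179 , -0.33871813,  0.10800044]), 'ee_rot': array([-3.14087822e+00,  6.22469398e-04,  1.77874701e-01]), 'wrist_force': array([-0.5001669 ,  0.33675625, -4.64739804]), 'wrist_torque': array([ 0.03529271, -0.00836457, -0.02649538]), 'finger_force': 29.959368109703064, 'width': 0.011611893500893401}
```

View pics/e.png

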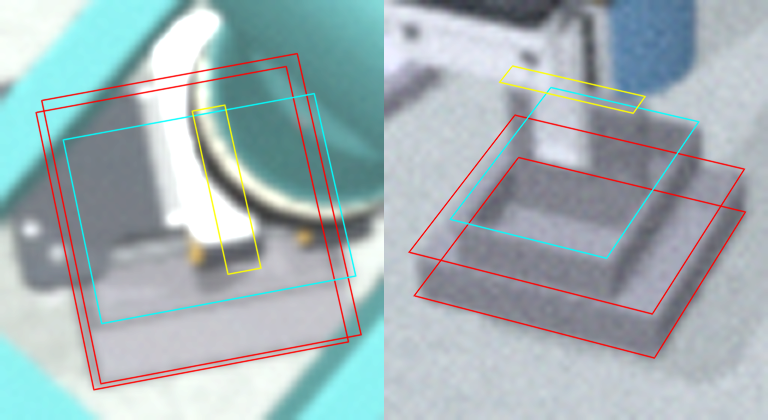

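```bash
python3 - <<'E'
from go import *
rk=np.load("rk.npy");P=place(rk,[-.120,0,0])[0];print(to(P[0],P[1],.108,rk[2]-np.pi/2))
E
```

```text
[ 11.97 -23.41  -0.07   2.7 ]
```

Request:
servo_tool(
  targets=[
    [2, -2, 0, 0.5],
    [4.5, -5, 0, 1],
    [7, -9, 0, 1.5],
    [9, -13, 0, 2],
    [10.5, -17, 0, 2.7],
    [11.5, -21, 0, 2.7],
    [11.97, -23.4, 0, 2.7],
    [11.97, -23.4, 0, 2.7],
  ],
)

```text
time: 5.08
tool_pos: [0.5409, -0.0856, 0.1075]
ee_rot: [-3.141, 0.002, 0.134]
wrist_force: [0.4, -0.7, -4.0]
width: 0.0116
finger_force: 30.0
```

Request:
servo_tool(
  targets=[
    [0, 0, 0, 0],
    [0, 0, 1, 0],
    [0, 0, 2, 0],
    [0, 0, 2.4, 0],
    [0, 0, 2.4, 0],
    [0, 0, 2.4, 0],
  ],
)

```text
time: 5.82
tool_pos: [0.5417, -0.0877, 0.0847]
ee_rot: [3.141, -0.001, 0.131]
wrist_force: [0.6, -0.4, -4.5]
width: 0.0117
finger_force: 30.0
```

```bash
python3 - <<'E'
from go import *
rk=np.load("rk.npy");P=place(rk,[-.120,0,0])[0];print(o["tool_pos"],o["ee_rot"],o["wrist_force"],o["wrist_torque"],to(P[0],P[1],.0775,rk[2]-np.pi/2))
E
```

```text
[ 0.54168697 -0.08766015  0.08474968] [ 3.14127746e+00 -5.30286353e-04  1.30576845e-01] [ 0.60574029 -0.43188855 -4.51096339] [0.01790581 0.0203888  0.00674628] [-0.08 -0.09  0.72 -0.01]
```

Request:
servo_tool(
  targets=[
    [-0.08, 0, 0.3, 0],
    [-0.08, 0, 0.5, 0],
    [-0.08, 0, 0.6, 0],
    [-0.08, 0, 0.6, 0],
  ],
)

```text
time: 6.32
tool_pos: [0.5406, -0.0876, 0.0783]
ee_rot: [3.142, 0.0, 0.131]
wrist_force: [0.3, -0.6, -4.2]
width: 0.0122
finger_force: 30.0
```

Request:
servo_tool(
  targets=[
    [0, 0, 0.1, 0],
    [0, 0, 0.1, 0],
    [0, 0, 0.1, 0],
  ],
)

```text
time: 6.7
tool_pos: [0.5409, -0.0877, 0.0781]
ee_rot: [3.141, -0.001, 0.131]
wrist_force: [-0.9, 0.5, 0.2]
width: 0.0117
finger_force: 30.0
```

```bash
python3 - <<'E'
from go import *
print(o["tool_pos"],o["wrist_force"],o["wrist_torque"])
rk=np.load("rk.npy")
cv2.imwrite("pics/top3.png",snapshot("top"));im=cv2.imread("pics/top3.png")
cv2.imwrite("pics/f.png",cv2.resize(im[136:246,164:364],None,fx=4,fy=4,interpolation=cv2.INTER_CUBIC))
E
```

```text
[ 0.54085048 -0.08768116  0.07811061] [-0.89480104  0.45252629  0.16545402] [0.13557347 0.39012654 0.05546241]
```

View pics/f.png

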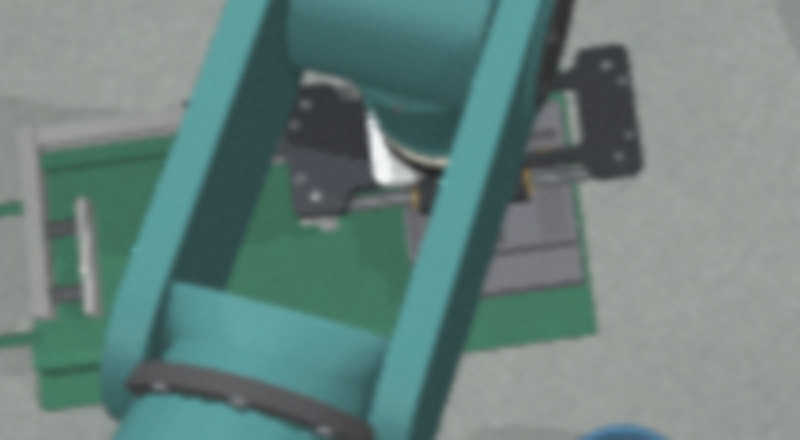

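```bash
python3 - <<'E'
from h import *
rk=np.load("rk.npy")
f=lambda a,s,o:(np.array(a)+.5)/s-.5+o
def rf(P):
    d=P[:2]-rk[:2];c,s=np.cos(rk[2]),np.sin(rk[2]);return (np.array([c*d[0]+s*d[1],-s*d[0]+c*d[1]])*1e3).round(1)
for px in[(585,283),(484,299)]:
  for z in(.008,.032):print(px,z,rf(unproj("top",f(px,4,[164,136]),z)))
for px in [(596,334),(466,351)]:print(px,rf(unproj("top",f(px,4,[164,136]),.008)))
q=proj("top",place(rk,[[-.17,.055,.008],[-.17,.055,.032],[-.175,.085,.008]]));print((q-[164,136]+.5)*4-.5)
im=cv2.imread("pics/top3.png");a=im[195:225,:]
# edge profile along rack y at rack x=-0.165..-0.15
for x in(-.165,-.155,-.145):
    ys=np.arange(.03,.095,.002);q=proj("top",place(rk,np.c_[0*ys+x,ys,0*ys+.008])).astype(np.float32)
    v=cv2.remap(im,q[:,0].reshape(1,-1),q[:,1].reshape(1,-1),cv2.INTER_LINEAR)[0]
    print(x,[(int(1e3*y+.5),*map(int,c)) for y,c in zip(ys,v)][6:])
E
```

```text
(585, 283) 0.008 [-170.5   53.4]
(585, 283) 0.032 [-170.7   57.6]
(484, 299) 0.008 [-109.5   54.8]
(484, 299) 0.032 [-110.9   58.9]
(596, 334) [-173.    84.9]
(466, 351) [-95.1  84.4]
[[584.47704902 285.71279948]
 [583.29236816 278.78286623]
 [599.41362136 333.76520382]]
-0.165 [(42, 127, 122, 122), (44, 127, 122, 122), (46, 126, 122, 121), (48, 123, 118, 118), (50, 112, 109, 108), (52, 99, 99, 92), (54, 93, 103, 78), (56, 96, 114, 72), (58, 96, 119, 70), (60, 96, 120, 69), (62, 97, 120, 70), (64, 97, 121, 69), (66, 97, 121, 68), (68, 97, 121, 68), (70, 98, 121, 69), (72, 98, 121, 69), (74, 97, 121, 69), (76, 96, 119, 67), (78, 97, 119, 69), (80, 98, 120, 70), (82, 101, 123, 77), (84, 111, 128, 95), (86, 134, 142, 128), (88, 150, 155, 147), (90, 155, 159, 154), (92, 155, 159, 155), (94, 155, 159, 154)]
-0.155 [(42, 128, 123, 123), (44, 128, 123, 123), (46, 127, 122, 121), (48, 124, 119, 118), (50, 111, 107, 106), (52, 99, 100, 93), (54, 95, 104, 80), (56, 95, 113, 72), (58, 97, 119, 69), (60, 98, 122, 70), (62, 97, 121, 69), (64, 97, 120, 68), (66, 97, 120, 68), (68, 97, 120, 68), (70, 98, 121, 69), (72, 97, 120, 69), (74, 97, 121, 68), (76, 97, 121, 68), (78, 97, 120, 68), (80, 97, 120, 69), (82, 97, 120, 71), (84, 109, 124, 94), (86, 132, 141, 127), (88, 148, 153, 147), (90, 153, 157, 152), (92, 153, 158, 152), (94, 155, 159, 154)]
-0.145 [(42, 126, 121, 121), (44, 128, 122, 123), (46, 127, 121, 121), (48, 122, 116, 117), (50, 110, 106, 105), (52, 97, 97, 90), (54, 92, 100, 79), (56, 96, 113, 72), (58, 97, 119, 71), (60, 98, 121, 70), (62, 98, 121, 69), (64, 97, 120, 67), (66, 98, 121, 70), (68, 98, 121, 68), (70, 98, 121, 68), (72, 97, 121, 69), (74, 97, 121, 69), (76, 99, 122, 69), (78, 99, 123, 69), (80, 99, 123, 70), (82, 101, 123, 76), (84, 110, 126, 93), (86, 127, 134, 119), (88, 146, 151, 144), (90, 150, 154, 148), (92, 151, 155, 149), (94, 151, 155, 150)]
```

Request:
servo_tool(
  targets=[
    [0.05, -0.3, 0, 0],
    [0.05, -0.8, 0, 0],
    [0.05, -1.4, 0, 0],
    [0.05, -2, 0, 0],
    [0.05, -2.6, 0, 0],
    [0.05, -3.2, 0, 0],
    [0.05, -3.8, 0, 0],
    [0.05, -4, 0, 0],
  ],
)

```text
time: 7.75
tool_pos: [0.5364, -0.048, 0.0782]
ee_rot: [3.14, -0.001, 0.131]
wrist_force: [0.5, -8.0, 7.5]
width: 0.012
finger_force: 30.0
```

Request:
servo_tool(
  targets=[
    [0, -0.4, 0, 0],
    [0, -0.8, 0, 0],
    [0, -1.2, 0, 0],
    [0, -1.6, 0, 0],
    [0, -2, 0, 0],
    [0, -2.4, 0, 0],
    [0, -2.8, 0, 0],
    [0, -3, 0, 0],
  ],
)

```text
time: 8.75
tool_pos: [0.5325, -0.0191, 0.0782]
ee_rot: [3.139, -0.001, 0.13]
wrist_force: [1.6, -5.4, 4.0]
width: 0.0118
finger_force: 30.0
```

```bash
cat >st.py <<'E'
from h import *
rk=np.load("rk.npy");o=get_obs();d=o["tool_pos"][:2]-rk[:2];c,s=np.cos(rk[2]),np.sin(rk[2]);M=np.array([[c,s],[-s,c]])
print("t",o["time"],"rack xy mm",(M@d*1e3).round(1),"z",o["tool_pos"][2].round(4),"F",(M@o["wrist_force"][:2]).round(1),o["wrist_force"][2].round(1),"T",(M@o["wrist_torque"][:2]).round(2),o["wrist_torque"][2].round(2),"yaw",(o["ee_rot"][2]+np.pi/2-rk[2]).round(4),"tilt",o["ee_rot"][:2].round(3),o["width"])
E
python3 st.py
```

```text
t 8.75 rack xy mm [-51.8  -0.6] z 0.0782 F [-5.6 -0.8] 4.0 T [0.04 1.11] 0.01 yaw -0.0004 tilt [ 3.139e+00 -1.000e-03] 0.011776585560844743
```

Request:
servo_tool(
  targets=[
    [0, -0.4, -0.05, 0],
    [0, -0.8, -0.05, 0],
    [0, -1.2, -0.05, 0],
    [0, -1.6, -0.05, 0],
    [0, -2, -0.05, 0],
    [0, -2.4, -0.05, 0],
    [0, -2.8, -0.05, 0],
    [0, -3, -0.05, 0],
  ],
)

```text
time: 9.75
tool_pos: [0.5281, 0.0111, 0.0781]
ee_rot: [3.14, -0.0, 0.13]
wrist_force: [1.5, -5.2, 5.8]
width: 0.0116
finger_force: 30.0
```

```bash
python3 st.py
```

```text
t 9.75 rack xy mm [-21.2  -0.2] z 0.0781 F [-5.3 -0.8] 5.8 T [-0.03  1.08] 0.02 yaw -0.0003 tilt [ 3.14 -0.  ] 0.011555741079847163
```

Request:
servo_tool(
  targets=[
    [0, -0.4, -0.05, 0],
    [0, -0.8, -0.05, 0],
    [0, -1.2, -0.05, 0],
    [0, -1.6, -0.05, 0],
    [0, -2, -0.05, 0],
    [0, -2.4, -0.05, 0],
    [0, -2.8, -0.05, 0],
    [0, -3, -0.05, 0],
  ],
)

```text
time: 10.75
tool_pos: [0.5239, 0.0419, 0.0781]
ee_rot: [-3.141, 0.001, 0.131]
wrist_force: [0.6, -1.5, 6.4]
width: 0.0116
finger_force: 30.0
```

Request:
servo_tool(
  targets=[
    [0, -0.4, 0, 0],
    [0, -0.8, 0, 0],
    [0, -1.2, 0, 0],
    [0, -1.6, 0, 0],
    [0, -2, 0, 0],
    [0, -2.4, 0, 0],
    [0, -2.8, 0, 0],
    [0, -3, 0, 0],
  ],
)

```text
time: 11.75
tool_pos: [0.5199, 0.0716, 0.0781]
ee_rot: [-3.141, 0.001, 0.131]
wrist_force: [0.4, -2.5, -3.9]
width: 0.0116
finger_force: 30.0
```

```bash
python3 st.py
```

```text
t 11.75 rack xy mm [39.8  0. ] z 0.0781 F [-2.5 -0.1] -3.9 T [-0.04  0.38] -0.04 yaw 0.0003 tilt [-3.141e+00  1.000e-03] 0.011573316778448457
```

Request:
servo_tool(
  targets=[
    [0, -0.3, 0, 0],
    [0, -0.6, 0, 0],
    [0, -0.9, 0, 0],
    [0, -1.2, 0, 0],
    [0, -1.4, 0, 0],
    [0, -1.4, 0, 0],
  ],
)

```text
time: 12.5
tool_pos: [0.5181, 0.0854, 0.0782]
ee_rot: [-3.141, 0.001, 0.131]
wrist_force: [-1.0, 1.5, -4.6]
width: 0.0122
finger_force: 30.0
```

Request:
servo_tool(
  targets=[
    [0, -0.1, 0, 0],
    [0, -0.2, 0, 0],
    [0, -0.3, 0, 0],
    [0, -0.4, 0, 0],
    [0, -0.4, 0, 0],
  ],
)

```text
time: 13.12
tool_pos: [0.5179, 0.089, 0.0784]
ee_rot: [-3.141, 0.0, 0.131]
wrist_force: [-0.3, -0.8, -4.3]
width: 0.0118
finger_force: 30.0
```

Request:
servo_tool(
  targets=[
    [0, -0.1, 0, 0],
    [0, -0.2, 0, 0],
    [0, -0.3, 0, 0],
    [0, -0.3, 0, 0],
  ],
)

```text
time: 13.62
tool_pos: [0.5175, 0.092, 0.0785]
ee_rot: [-3.142, 0.0, 0.131]
wrist_force: [-0.4, -0.5, -5.3]
width: 0.0118
finger_force: 30.0
```

```bash
python3 st.py
```

```text
t 13.625 rack xy mm [60.4 -0.3] z 0.0785 F [-0.5  0.5] -5.3 T [0.03 0.03] -0.0 yaw 0.0001 tilt [-3.142  0.   ] 0.011755396006585104
```

Request:
servo_tool(
  targets=[
    [0, -0.1, 0.03, 0],
    [0, -0.2, 0.03, 0],
    [0, -0.3, 0.03, 0],
    [0, -0.3, 0.03, 0],
  ],
)

```text
time: 14.12
tool_pos: [0.5171, 0.095, 0.0781]
ee_rot: [-3.142, 0.0, 0.131]
wrist_force: [0.0, -0.6, -5.0]
width: 0.0118
finger_force: 30.0
```

Request:
servo_tool(
  targets=[
    [0, -0.1, 0, 0],
    [0, -0.2, 0, 0],
    [0, -0.2, 0, 0],
  ],
)

```text
time: 14.5
tool_pos: [0.5169, 0.0969, 0.0781]
ee_rot: [-3.142, 0.0, 0.131]
wrist_force: [-0.4, -0.8, -5.3]
width: 0.0114
finger_force: 30.0
```

Request:
servo_tool(
  targets=[
    [0, -0.1, 0, 0],
    [0, -0.2, 0, 0],
    [0, -0.2, 0, 0],
  ],
)

```text
time: 14.88
tool_pos: [0.5168, 0.098, 0.0783]
ee_rot: [3.14, -0.0, 0.131]
wrist_force: [-0.0, -4.1, -4.6]
width: 0.0118
finger_force: 30.0
```

```bash
python3 st.py
```

```text
t 14.875 rack xy mm [66.4 -0.3] z 0.0783 F [-4.1  0.6] -4.6 T [0.1  0.86] 0.05 yaw -0.0002 tilt [ 3.14 -0.  ] 0.011818053772320621
```

Request:
servo_tool(
  targets=[
    [0, -0.1, 0.05, 0],
    [0, -0.2, 0.05, 0],
    [0, -0.3, 0.05, 0],
    [0, -0.3, 0.05, 0],
  ],
)

```text
time: 15.38
tool_pos: [0.5165, 0.1004, 0.0783]
ee_rot: [3.138, -0.0, 0.13]
wrist_force: [-1.0, -6.1, -2.5]
width: 0.0117
finger_force: 30.0
```

Request:
servo_tool(
  targets=[
    [0, -0.1, 0, 0],
    [0, -0.2, 0, 0],
    [0, -0.2, 0, 0],
  ],
)

```text
time: 15.75
tool_pos: [0.5164, 0.1017, 0.0784]
ee_rot: [3.137, -0.0, 0.13]
wrist_force: [-0.3, -8.2, -1.4]
width: 0.0118
finger_force: 30.0
```

```bash
python3 st.py
```

```text
t 15.75 rack xy mm [70.2 -0.3] z 0.0784 F [-8.1  1.3] -1.4 T [0.32 1.56] 0.04 yaw -0.0004 tilt [ 3.137 -0.   ] 0.01180202379373858
```

Request:
servo_tool(
  targets=[
    [0, -0.1, 0, 0],
    [0, -0.15, 0, 0],
    [0, -0.15, 0, 0],
  ],
)

```text
time: 16.12
tool_pos: [0.5162, 0.1027, 0.0785]
ee_rot: [3.136, -0.0, 0.13]
wrist_force: [-0.7, -7.9, -0.7]
width: 0.0117
finger_force: 30.0
```

Request:
servo_tool(
  targets=[
    [0, -0.1, 0, 0],
    [0, -0.15, 0, 0],
    [0, -0.15, 0, 0],
  ],
)

```text
time: 16.5
tool_pos: [0.5161, 0.1038, 0.0785]
ee_rot: [3.135, -0.0, 0.13]
wrist_force: [0.0, -9.8, -0.7]
width: 0.0119
finger_force: 30.0
```

```bash
python3 st.py
```

```text
t 16.5 rack xy mm [72.2 -0.3] z 0.0785 F [-9.7  1.3] -0.7 T [0.44 2.04] 0.09 yaw -0.0007 tilt [ 3.135 -0.   ] 0.011881698761825496
```

Request:
servo_tool(
  targets=[
    [0, -0.05, 0, 0],
    [0, -0.1, 0, 0],
    [0, -0.1, 0, 0],
  ],
)

```text
time: 16.88
tool_pos: [0.516, 0.1045, 0.0786]
ee_rot: [3.135, -0.0, 0.13]
wrist_force: [-1.0, -11.3, -0.8]
width: 0.012
finger_force: 30.0
```

```bash
python3 st.py; python3 - <<'E'
from h import *
a=snapshot("scene");cv2.imwrite("pics/scene4.png",a);b=cv2.imread("pics/scene0.png")
# catch region: predicted hanging catch (setting -10.5) line
rk=np.load("rk.npy")
q=proj("scene",place(rk,np.array([[-45.5,-48,50],[16.5,-48,22],[16.5,-48,13]])/1e3));print(q)
c=q[:2].mean(0).astype(int);k=lambda i:cv2.resize(i[c[1]-35:c[1]+30,c[0]-32:c[0]+32],None,fx=6,fy=6,interpolation=cv2.INTER_CUBIC)
cv2.imwrite("pics/g.png",np.hstack([k(b),k(a)]))
E
```

```text
t 16.875 rack xy mm [73.  -0.3] z 0.0786 F [-11.    2.5] -0.8 T [0.46 2.19] 0.04 yaw -0.0007 tilt [ 3.135 -0.   ] 0.011979373092706453
[[366.450389   177.14254133]
 [371.68484303 174.53677748]
 [371.45402847 176.92511281]]
```

View pics/g.png

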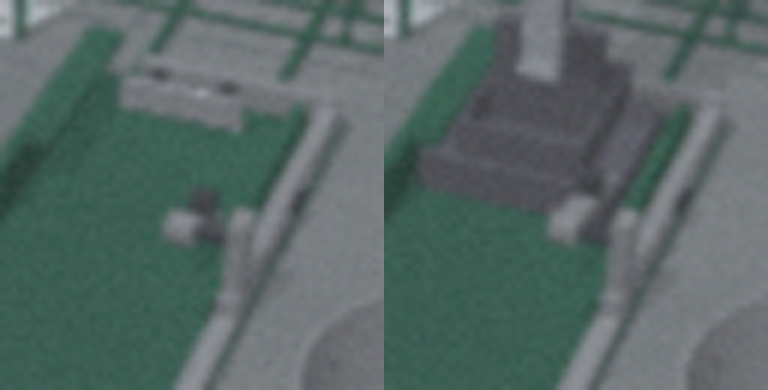

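Request:
servo_tool(
  targets=[
    [0, -0.05, 0, 0],
    [0, -0.1, 0, 0],
    [0, -0.1, 0, 0],
  ],
)

```text
time: 17.3
tool_pos: [0.5159, 0.1053, 0.0786]
ee_rot: [3.134, -0.0, 0.13]
wrist_force: [-1.3, -11.3, -0.6]
width: 0.0118
finger_force: 30.0
```

```bash
cat >cat.py <<'E'
from h import *
import sys
b=cv2.imread("pics/scene0.png");w=lambda i:i[175-35+32:175-35+42,369-32+27:369-32+36].astype(float)
d=lambda i:np.abs(w(i)-w(b)).mean().round(2)
a=snapshot("scene");cv2.imwrite(f"pics/scene{sys.argv[1]}.png",a)
print("diff now",d(a),"lifted ref",d(cv2.imread("pics/scene4.png")),"hanging ref",d(cv2.imread("pics/scene2.png")))
E
python3 st.py; python3 cat.py 5
```

```text
t 17.3 rack xy mm [73.8 -0.4] z 0.0786 F [-11.1   2.8] -0.6 T [0.5  2.25] 0.08 yaw -0.0008 tilt [ 3.134 -0.   ] 0.011812863854408426
diff now 3.74 lifted ref 12.21 hanging ref 3.22
```

Request:
servo_tool(
  targets=[
    [0, 0.05, 0, 0],
    [0, 0.1, 0, 0],
    [0, 0.15, 0, 0],
    [0, 0.2, 0, 0],
    [0, 0.25, 0, 0],
    [0, 0.3, 0, 0],
    [0, 0.3, 0, 0],
    [0, 0.3, 0, 0],
  ],
)

```text
time: 18.35
tool_pos: [0.5161, 0.1035, 0.0784]
ee_rot: [3.137, -0.0, 0.13]
wrist_force: [-0.8, -7.9, -0.8]
width: 0.0119
finger_force: 30.0
```

```bash
python3 st.py; python3 cat.py 6
```

```text
t 18.35 rack xy mm [72.  -0.4] z 0.0784 F [-7.7  1.8] -0.8 T [0.35 1.68] 0.05 yaw -0.0006 tilt [ 3.137 -0.   ] 0.011900231802615768
diff now 3.81 lifted ref 12.21 hanging ref 3.22
```

Request:
servo_tool(
  targets=[
    [0, 0.05, 0, 0],
    [0, 0.1, 0, 0],
    [0, 0.15, 0, 0],
    [0, 0.2, 0, 0],
    [0, 0.25, 0, 0],
    [0, 0.25, 0, 0],
  ],
)

```text
time: 19.15
tool_pos: [0.5163, 0.1017, 0.0783]
ee_rot: [3.138, -0.0, 0.13]
wrist_force: [-0.4, -7.1, -2.4]
width: 0.0121
finger_force: 30.0
```

Request:
servo_tool(
  targets=[
    [0, 0.05, 0, 0],
    [0, 0.1, 0, 0],
    [0, 0.15, 0, 0],
    [0, 0.15, 0, 0],
  ],
)

```text
time: 19.65
tool_pos: [0.5165, 0.1007, 0.0783]
ee_rot: [3.139, -0.0, 0.13]
wrist_force: [-0.2, -4.8, -2.3]
width: 0.0117
finger_force: 30.0
```

```bash
python3 st.py; python3 cat.py 7
```

```text
t 19.65 rack xy mm [69.1 -0.3] z 0.0783 F [-4.7  0.8] -2.3 T [0.35 1.15] 0.04 yaw -0.0003 tilt [ 3.139 -0.   ] 0.011680876095460986
diff now 4.04 lifted ref 12.21 hanging ref 3.22
```

Request:
servo_tool(
  targets=[
    [0, 0.05, 0, 0],
    [0, 0.1, 0, 0],
    [0, 0.1, 0, 0],
  ],
)

```text
time: 20.08
tool_pos: [0.5165, 0.1005, 0.0782]
ee_rot: [3.141, -0.0, 0.131]
wrist_force: [-1.3, -6.2, -0.1]
width: 0.0119
finger_force: 30.0
```

```bash
python3 st.py; python3 cat.py 8
```

```text
t 20.075 rack xy mm [68.9 -0.4] z 0.0782 F [-6.   2.1] -0.1 T [0.38 1.  ] 0.1 yaw -0.0001 tilt [ 3.141 -0.   ] 0.011852629261174776
diff now 4.07 lifted ref 12.21 hanging ref 3.22
```

Request:
servo_tool(
  targets=[
    [0, 0.05, 0, 0],
    [0, 0.1, 0, 0],
    [0, 0.1, 0, 0],
  ],
)

```text
time: 20.5
tool_pos: [0.5166, 0.1003, 0.0781]
ee_rot: [-3.141, -0.0, 0.131]
wrist_force: [-2.2, -2.1, 2.9]
width: 0.0116
finger_force: 30.0
```

```bash
python3 st.py; python3 cat.py 9
```

```text
t 20.5 rack xy mm [68.7 -0.4] z 0.0781 F [-1.8  2.4] 2.9 T [0.51 0.49] 0.05 yaw 0.0 tilt [-3.141 -0.   ] 0.011631455719676912
diff now 4.1 lifted ref 12.21 hanging ref 3.22
```

Request:
servo_tool(
  targets=[
    [0, 0, -0.03, 0],
    [0, 0, -0.03, 0],
    [0, 0, -0.03, 0],
    [0, 0, -0.03, 0],
    [0, 0, -0.03, 0],
    [0, 0, -0.03, 0],
  ],
  claw=130,
)

```text
time: 21.3
tool_pos: [0.5165, 0.0998, 0.0779]
ee_rot: [-3.142, -0.0, 0.131]
wrist_force: [-0.3, -0.4, -0.6]
width: 0.0459
finger_force: 0.0
```

Request:
servo_tool(
  targets=[
    [0, 0, -1, 0],
    [0, 0, -3, 0],
    [0, 0, -6, 0],
    [0, 0, -9, 0],
    [0, 0, -12, 0],
    [0, 0, -14, 0],
    [0, 0, -14, 0],
    [0, 0, -14, 0],
  ],
)

```text
time: 22.3
tool_pos: [0.5161, 0.0998, 0.2172]
ee_rot: [3.142, 0.001, 0.131]
wrist_force: [1.4, -0.1, 0.5]
width: 0.0458
finger_force: 0.0
```

```bash
python3 cat.py 10; python3 - <<'E'
import cv2,numpy as np
k=lambda n:cv2.resize(cv2.imread(f"pics/scene{n}.png")[130:210,325:410],None,fx=4.5,fy=5,interpolation=cv2.INTER_CUBIC)
cv2.imwrite("pics/h.png",np.hstack([k(0),k(10)]))
E
```

```text
diff now 3.92 lifted ref 12.21 hanging ref 3.22
```

View pics/h.png

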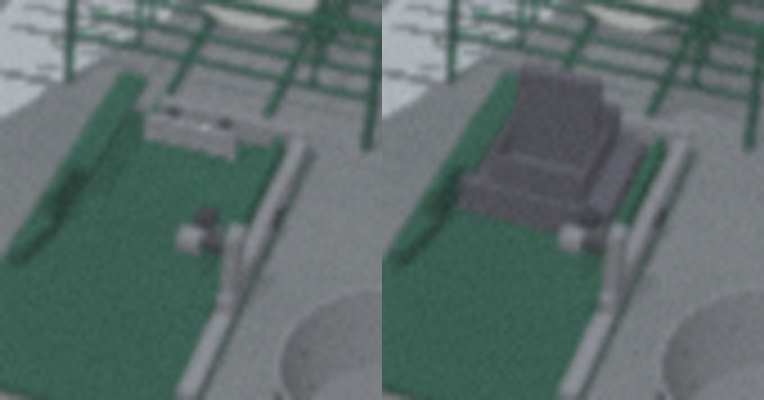

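The picture shows the caddy flat in the bay. The catch end at crop (575,240) matches its hanging position in the first picture (190,240), and the gripper is clear.

```bash
python3 -c "
from bench import *
print(close_job())"
```

```text
the job is handed in; nothing more can be done
None
```

The caddy is in the bay behind the dropped catch and the gripper is clear. I handed the job in at about 22 s, but the hand-in returned no verdict. The highest wrist force I read while pressing was about 11 N.

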